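Put the plug gauge away in its sprung case and slide the cover home

ROBOT

A 6-joint arm with a two-finger parallel gripper is mounted at the origin on a cart in front of the work surface, level with it; the furniture and walls round the work are solid. World frame = base frame: x ahead of the robot, y to its left, z up, the work surface at z = 0. Lengths are in mm, angles in rad, forces in N, time in s.
With the tool pointing down it reaches from about 350 to 775 mm from the base axis. Payload 7.3 kg.
Tool frame: the origin (TCP) lies at the very end of the fingers, on their centre line; the grasp point (between the pads) lies 19 mm behind it; z points along the fingers, y is the line along which they close (so a half turn about z gives the same grasp; the last joint's range is limited). The gripper opens to 92 mm and grips with 3 to 60 N. Pads are 19 mm wide; open, the fingers measure 130 mm over their backs; the gripper's body (75 mm by 190 mm) begins 47 mm behind the grasp point.
Start: joints at [1.037, 0.342, 1.524, -0, 1.275, -0.146], TCP at [198.518, 486.041, 226.741] pointing down, gripper open.
Joint ranges: [-2.53, 2.53], [-0.77, 2.02], [0.04, 2.7], [-1, 4.14], [0.28, 2.66], [-3.11, 3.11]. Speed limits (rad/s): [2.57, 2.57, 3.14, 3.14, 3.14, 3.14].

INTERFACE

Orientations are given as [roll, pitch, yaw] about the fixed x, y, z axes, in that order (R = Rz(yaw) Ry(pitch) Rx(roll)).
In Python, from plant import get_obs, vision, workorder gives the robot as it stands.
- The arm moves only by the shell command python3 -m pendant 'ROWS' [OPENING]. ROWS is a JSON object of lists of equal length, an entry for each row: "dp": the shift along the tool's x, y, z in m, a list of three; "rotation": the turn, a rotation vector about the tool's x, y, z in rad, a list of three. A call has 1 to 8 rows; each row is the pose to reach, as a shift and turn from the pose commanded when the call began, along the tool's axes at that moment; what a row does not reach only later rows make up. A row lasts 1/8 s, in which the tool goes at most 62.5 mm and 10.7 degrees, less where a joint would pass 70% of its speed; a pose out of reach is approached as far as the arm can. A call with a gripper value outside its range is refused whole. OPENING is the finger opening in m, from 0 to 0.0918, set as the call begins (- or left out, the last holds). The fingers move at their own pace and stop on an object; the grip force is fixed at half the most. Time passes only in rows, so rows that repeat a pose let the fingers close. It gives the time, the measured TCP pose, the force, the opening and the grip force at its end, in the units of the state.
- get_obs(): the state, without advancing time (a new reading comes with each control period).
- vision.capture(name): name is "side" or "top"; returns a dict with "pixels" (400x640x3 uint8, red, green, blue), "vfov" (degrees; the focal length in pixels is half the picture's height over the tangent of half this angle, whatever the lens; pixels are square), "cx", "cy" (the principal point, pixels), "pose" (4x4, takes a point from camera to world coordinates). Camera axes: x right, y up, looking along -z (the intrinsics and any distortion apply to the point x, -y, -z); pixel columns grow to the right and rows downward; lengths in mm; the calibration is good to about 2 mm. A picture is of the moment at which its call begins. There is no depth.
- workorder.close_job(): hands the job in; it is judged then, once.
The state is a dict: "time": time; "joint_positions": joint angles; "dq": joint speeds; "tau": joint torques, N m; "tool_pos": TCP position; "tcp_rot": TCP orientation; "contact_force": force on the tool from outside, world axes, zero at the start; "moment": the same for the moment, N m; "grip_width": finger opening in mm; "finger_force": force on a finger pad.
Only numpy, scipy, OpenCV 4.12 (cv2) and the standard library are available. Lean on these libraries where they do the work, as an engineer would, in place of code of your own. Each camera call takes 0.05 s, during which the arm holds its last target. There are 200 camera calls.

TASK

Slide the cover of the blue gauge case fully open, lay the plug gauge down lengthwise in the case between its brass pins, let go of it, and then slide the cover shut over it. The sprung nest holds the gauge a little proud, so push the cover on over it until it bears firmly against the two stop lugs and stays fully home, but gently: no slamming and no ramming. Leave the lens and the ring gauge beside the case where they stand.

Things in the scene. Friction and masses are not known exactly. Their poses are not given: they have to be found in the camera images.
- gauge_case: fixed blue metal gauge case. Origin at worktop level under the centre of its compartment; y lengthwise, z up; the cover opens towards -y. Flange 124 x 140 x 6 mm. Side walls 124 mm long, 39.5 mm high, inner faces at x = +-38, outer at +-48 mm; end walls 30 mm high, inner faces at y = +-56 mm. Its faces are slippery
- cover (a joint): slide of the flat aluminium cover, m: 0 fully home (nose on the stop lugs), 0.120 fully open (hard stop); stays where left. About 3 N of friction plus 8 N per m/s. A 4 mm sheet 82 mm wide, underside 31 mm above the worktop, slippery below; when home it spans y = -66 to 42 mm of the case, then the upturned nose. Opened, it overhangs the case freely
- cover_bar (a point): centre of the top face of the black cross bar on the cover, by which it is pulled and pushed: 50 mm long along the case's x, 12 mm thick along the case's y (slide direction), 16 mm high above the sheet; top 51 mm above the worktop. At y = -45 mm of the case when the cover is home; it moves with the cover
- seat (a point): centre of the top of the raised black nest plate in the compartment, 18 mm above the worktop; axes as the case. Four brass pins, 5 mm thick and 8 mm high, stand on the plate at x = +-13.5, y = +-46 mm: the thin ends of the gauge lie between the pins of a pair (22 mm apart inside). The gauge lies along y, either way round, its origin within 5 mm of this point along y
- nest (a joint): downward travel of the sprung nest plate, m: 0 raised, 0.008 fully pressed. Spring 10 N at 0, plus 0.8 N per mm. The raised gauge stands 5 mm higher than the underside of the cover, so about 0.005 with the cover over it
- plug_gauge: loose steel plug gauge, 102 mm long along its y, 0.12 kg. Origin at the middle of its underside. A hexagon bar from y = -23 to 37 mm, 20 mm wide along x (edges at half height) and 18 mm high, with round ends 14 mm (y = -51 to -23) and 13 mm (y = 37 to 51) thick, axis 9 mm up; grasp the hexagon across x. Lies on a flat
- spare_lens: bystander: loose black camera lens standing upright, 37 mm diameter, 47 mm high, origin under its centre
- ring_gauge: bystander: loose steel ring, 51 mm diameter, 16 mm high, origin under its centre. Beyond it a black plate on posts overhangs the worktop 0.45 m up (from about x = 0.54 m on, for y below 0.2 m): keep the wrist clear of it
- cover_nose (a point): lower edge of the tip of the cover's nose, at y = 63 mm of the case when home; the nose rises from the sheet at 20 degrees over 20 mm, to 38 mm above the worktop at this edge. It rides over the raised gauge and presses it down, which takes some 5 to 12 N of push more than sliding the empty cover
- stop: the two dark steel stop lugs at the far end of the case, fixed to it (origin as the case's): 16 mm wide, centred at x = +-28 mm, faces at y = 63 mm, 42 mm high. The tip of the nose meets them when the cover is home. They are rigid: the push rises steeply there

How it is judged (in metres and radians):
On the way, in this order (a step that is already met when the one before it is completed fails the run):
1. the cover is slid fully open (value of joint cover above 0.112 m), for 0.1 s.
2. the gauge lies in the nest, let go, with the cover still open (value of joint cover above 0.105 m and z of plug_gauge in the frame of seat between -0.01 and 0.004 m and horizontal distance between plug_gauge and seat below 0.01 m and angle between the y axis of plug_gauge and the y axis of gauge_case, either way round below 0.15 rad and contact force between the fingers and plug_gauge below 0.2 N), for 0.2 s.
3. the cover is pushed firmly (over 5 N) against the stop lugs (value of joint cover below 0.0015 m and contact force between cover and stop above 5 N), for 0.05 s.
At the end, for the whole second after the job is handed in: the cover is home within 1.5 mm and the plug gauge lies at rest under it in the nest, lengthwise (within 0.15 rad) and within 10 mm of the seat, pressed down with the nest by the cover (nest down more than 3 mm) (value of joint cover below 0.0015 m and value of joint nest above 0.003 m and z of plug_gauge in the frame of seat between -0.01 and -0.002 m and horizontal distance between plug_gauge and seat below 0.01 m and angle between the y axis of plug_gauge and the y axis of gauge_case, either way round below 0.15 rad and linear speed of plug_gauge below 0.02 m/s); the robot touches nothing.
It fails at once if the cover is slammed (faster than 0.25 m/s) (velocity of joint cover below -0.25 m/s or velocity of joint cover above 0.25 m/s).
It fails at once if the lens is shifted by more than 15 mm or tipped (distance of spare_lens from where it was at the start of the episode above 0.015 m or angle between spare_lens's own z axis and vertical above 0.3 rad).
It fails at once if the ring gauge is shifted by more than 15 mm (distance of ring_gauge from where it was at the start of the episode above 0.015 m).
It fails at once if the cover is rammed against its stop with more than 40 N (contact force between cover and stop above 40 N).
It also fails if it takes over 58 s, if anything falls off the work surface, if the arm or the gripper's body presses on something with over 40 N, if the wrist force passes 120 N, or if a joint passes its speed limit or range.

## Working session

There is one attempt and no reset: what is moved stays moved. The work goes in short steps, Python scripts to look and compute and a shell command to move; the robot and the scene stay as the last step left them, time stands still between calls to the robot, and variables do not carry over. Pictures are saved under pics/ and viewed, at most 10 in all, crops included, and the job is handed in when it is done.

```bash
mkdir -p pics; ls
python3 - <<'E'
from plant import get_obs, vision
import cv2,numpy as np
for n in("top","side"):
    c=vision.capture(n); print(n,{k:(np.round(v,3).tolist() if k=="pose" else v) for k,v in c.items() if k!="pixels"})
    cv2.imwrite(f"pics/{n}0.png",c["pixels"][:,:,::-1])
print(get_obs())
E
```

```text
pics
top {'vfov': 49.64782651060758, 'cx': 315.3393973863142, 'cy': 199.3181974659819, 'pose': [[-0.001, 0.998, -0.06, 491.36], [-1.0, -0.0, 0.004, 140.201], [0.004, 0.06, 0.998, 930.773], [0.0, 0.0, 0.0, 1.0]]}
side {'vfov': 51.10088458029315, 'cx': 312.85092777325104, 'cy': 197.62567714003418, 'pose': [[0.998, 0.053, -0.044, 505.156], [-0.068, 0.649, -0.758, -501.16], [-0.012, 0.759, 0.651, 607.294], [0.0, 0.0, 0.0, 1.0]]}
{'time': 0.1, 'joint_positions': array([ 1.03697718e+00,  3.42641341e-01,  1.52492353e+00, -3.98754776e-05,
        1.27538666e+00, -1.46002990e-01]), 'dq': array([-0.00217895, -0.00241075, -0.00331145, -0.00020051,  0.0006125 ,
       -0.00084699]), 'tau': array([ 9.05940869e-04, -4.32004809e+01, -2.44694424e+01,  7.18954951e-02,
        5.26627118e-02, -7.40117343e-05]), 'tool_pos': array([198.34404009, 485.70017833, 226.11981952]), 'tcp_rot': array([-3.14024268e+00, -1.59969545e-04,  2.75378802e+00]), 'contact_force': array([ 0.03522514,  0.0671947 , -0.6265318 ]), 'moment': array([ 0.00629855, -0.0133327 , -0.05868871]), 'finger_force': 0.0, 'grip_width': 91.7696782031483}
```

View pics/top0.png

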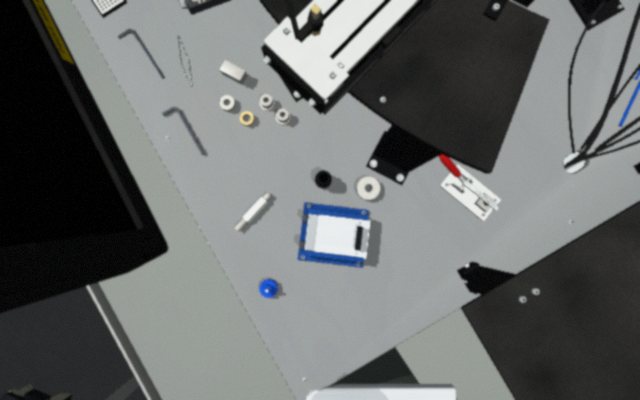

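View pics/side0.png

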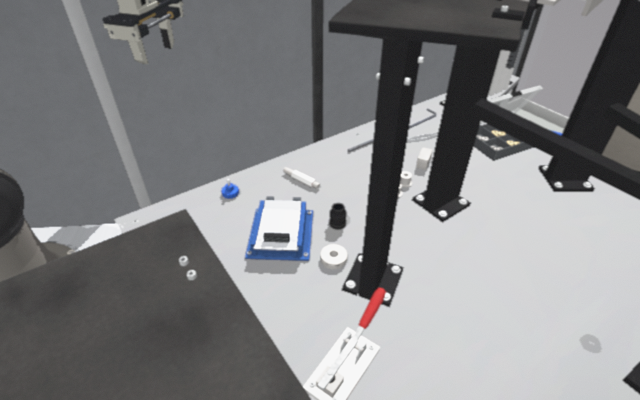

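The case sits near (335,235) in top with the bar at (359,237), so it opens towards image right (world −y). The plug gauge is at (254,211), the lens at (323,179) and the ring at (369,187). I'll enlarge both views.

Run:
```python
import cv2
a=cv2.imread("pics/top0.png")[165:275,228:388]; cv2.imwrite("pics/topc.png",cv2.resize(a,None,fx=5,fy=5,interpolation=cv2.INTER_CUBIC))
a=cv2.imread("pics/side0.png")[155:275,215:365]; cv2.imwrite("pics/sidec.png",cv2.resize(a,None,fx=5,fy=5,interpolation=cv2.INTER_CUBIC))
```

```text
(no output)
```

View pics/topc.png

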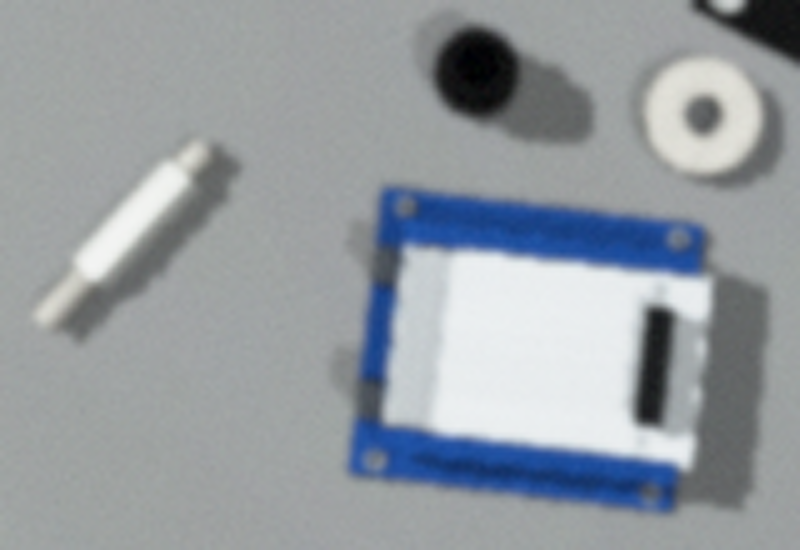

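View pics/sidec.png

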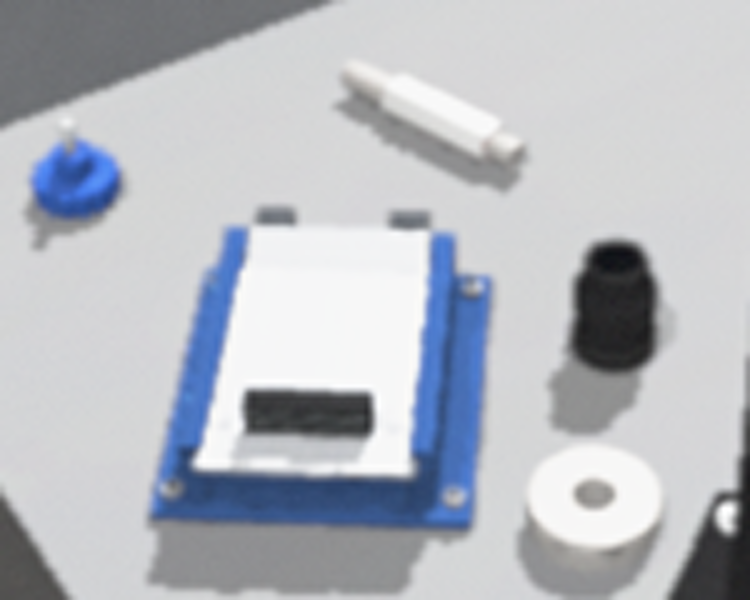

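Top crop:
- Flange corners (383,187), (708,226), (672,512), (350,472)
- Bar (633–675, 308–426)
- Gauge tips (42,318) thin long end and (208,148), so gauge +y points to the upper right

Side crop:
- Flange corners (150,518), (472,525), (492,278)
- Bar top back edge (247,390)–(372,392)

```bash
cat > h.py <<'E'
import numpy as np, json
from scipy.optimize import least_squares
CAM={}
def cam(c): return dict(f=200/np.tan(np.radians(c["vfov"])/2),cx=c["cx"],cy=c["cy"],T=np.array(c["pose"]))
def proj(c,P):
    q=(np.atleast_2d(P)-c["T"][:3,3])@c["T"][:3,:3]
    return np.c_[c["cx"]+c["f"]*q[:,0]/-q[:,2], c["cy"]+c["f"]*q[:,1]/q[:,2]]
def back(c,uv,z):
    d=c["T"][:3,:3]@np.array([(uv[0]-c["cx"])/c["f"],-(uv[1]-c["cy"])/c["f"],-1]); o=c["T"][:3,3]
    return o+d*(z-o[2])/d[2]
def crop(p,o): return (np.array(p)+.5)/5-.5+np.array(o)
def place(p,L): 
    c,s=np.cos(p[2]),np.sin(p[2]); L=np.atleast_2d(L).astype(float)
    return np.c_[p[0]+c*L[:,0]-s*L[:,1],p[1]+s*L[:,0]+c*L[:,1],L[:,2]]
def fit(p0,views):
    r=lambda p: np.concatenate([(proj(c,place(p,L))-uv).ravel() for c,L,uv in views])
    s=least_squares(r,p0); return s.x,np.round(s.fun.reshape(-1,2),2).tolist()
E
python3 - <<'E'
from h import *
from plant import vision
t=cam(vision.capture("top"));s=cam(vision.capture("side"))
to,so=(228,165),(215,155)
TV=(t,[[62,70,6],[62,-70,6],[-62,-70,6],[-62,70,6]],crop([(383,187),(708,226),(672,512),(350,472)],to))
SV=(s,[[-62,-70,3],[62,-70,3],[62,70,6]],crop([(150,518),(472,525),(492,278)],so))
BT=(t,[[25,-39,51],[25,-51,51],[-25,-51,51],[-25,-39,51]],crop([(647,308),(676,311),(662,427),(633,423)],to))
BS=(s,[[-25,-39,51],[25,-39,51]],crop([(247,390),(372,392)],so))
for v in([TV],[SV],[TV,SV],[BT],[BT,BS],[TV,SV,BT,BS]): print(fit([480,110,0],v))
gt=(t,[[0,-51,12],[0,51,12]],crop([(42,318),(208,148)],to))
gs=(s,[[0,-51,9],[0,51,9]],crop([(345,72),(519,150)],so))
gt2=(t,[[10,37,9],[-10,37,9],[-10,-23,9],[10,-23,9]],crop([(163,158),(196,187),(104,286),(75,262)],to))
for v in([gt],[gs],[gt2],[gt,gs]): print(fit([500,230,-.7],v))
print(back(t,crop((476,72),to),35),back(t,crop((703,117),to),16))
E
```

```text
(array([ 4.71862525e+02,  9.87171595e+01, -1.22737874e-01]), [[0.06, -0.48], [-0.03, -0.32], [0.5, 0.42], [-0.53, 0.36]])
(array([ 4.73849102e+02,  9.87123373e+01, -1.19857480e-01]), [[-0.34, -0.02], [0.28, 0.65], [0.06, -0.88]])
(array([ 4.72789662e+02,  9.87278661e+01, -1.19707832e-01]), [[-0.04, -0.82], [-0.11, -0.86], [0.59, -0.11], [-0.46, 0.03], [-0.89, 0.01], [-0.28, 0.68], [-0.44, -0.86]])
(array([ 4.71021950e+02,  9.41753704e+01, -1.27633604e-01]), [[0.06, -0.8], [0.12, -0.65], [-0.05, 0.69], [-0.13, 0.74]])
(array([ 4.72091184e+02,  9.33445050e+01, -1.32692499e-01]), [[0.51, -1.22], [0.57, -1.04], [0.28, 0.28], [0.21, 0.3], [-1.61, -1.35], [-0.04, -0.74]])
(array([ 4.72194525e+02,  9.61196592e+01, -1.20206361e-01]), [[1.19, -0.56], [1.12, -0.56], [1.8, 0.19], [0.76, 0.29], [-1.3, 1.05], [-0.53, 1.76], [-0.62, -0.01], [-0.98, -1.53], [-0.91, -1.42], [-0.9, -0.06], [-0.98, 0.03], [-1.29, -2.28], [0.25, -1.91]])
(array([521.19579042, 270.09473791,  -2.34012526]), [[-0.25, 0.25], [0.25, -0.26]])
(array([522.3166611 , 273.22404865,  -2.27002132]), [[0.05, 0.07], [-0.05, -0.06]])
(array([520.16117082, 271.20284444,  -2.29385544]), [[7.19, 5.58], [-6.4, -6.4], [-6.8, -5.12], [6.0, 5.9]])
(array([521.70213316, 270.85694871,  -2.31499451]), [[-0.17, 0.43], [-0.54, -0.91], [0.43, 0.21], [-0.84, 1.12]])
[587.30555163 121.42002412  35.        ] [570.10897022  24.6282446   16.        ]
```

```bash
cat >> h.py <<'E'
from scipy.spatial.transform import Rotation as Ro
CASE=[472.5,98.5,-0.12]
def go(p,yaw):
    "shift (m) and turn in tool axes to reach world p, yaw, tool down"
    from plant import get_obs
    o=get_obs(); R=Ro.from_euler("xyz",o["tcp_rot"])
    d=R.inv().apply(np.array(p)-o["tool_pos"])/1000
    w=(R.inv()*Ro.from_euler("xyz",[np.pi,0,yaw])).as_rotvec()
    print("dp",np.round(d,4),"rot",np.round(w,3),"F",np.round(o["contact_force"],1),"t",round(o["time"],2))
def gocase(L): go(place(CASE,L)[0],np.pi/2+CASE[2])
def where():
    from plant import get_obs
    o=get_obs(); d=o["tool_pos"]-[CASE[0],CASE[1],0]; c,s=np.cos(CASE[2]),np.sin(CASE[2])
    F=o["contact_force"]; print("local",np.round([c*d[0]+s*d[1],-s*d[0]+c*d[1],d[2]],1),"F",np.round([c*F[0]+s*F[1],-s*F[0]+c*F[1],F[2]],1),"t",round(o["time"],2))
E
python3 -c "
from h import *
gocase([0,-24,90])"
```

```text
dp [-0.4066 -0.2779  0.1365] rot [-1.000e-03  0.000e+00  1.303e+00] F [ 0.2 -0.7 -0.2] t 0.2
```

```bash
D='[-0.4065,-0.278,0.1365]'; python3 -m pendant '{"dp":[[-0.4065,-0.278,0.1365],[-0.4065,-0.278,0.1365],[-0.4065,-0.278,0.1365],[-0.4065,-0.278,0.1365],[-0.4065,-0.278,0.1365],[-0.4065,-0.278,0.1365],[-0.4065,-0.278,0.1365],[-0.4065,-0.278,0.1365]],"rotation":[[0,0,1.303],[0,0,1.303],[0,0,1.303],[0,0,1.303],[0,0,1.303],[0,0,1.303],[0,0,1.303],[0,0,1.303]]}' 0; python3 -c "
from h import *
gocase([0,-24,90])"
```

```text
time: 1.2
tool_pos: [464.9, 82.0, 92.7]
tcp_rot: [3.141, -0.0, 1.449]
contact_force: [1.1, -0.0, 0.7]
grip_width: 16.6
finger_force: 0.0
dp [-0.0067  0.0056  0.0027] rot [ 0.001 -0.    -0.002] F [ 1.1 -0.   0.7] t 1.2
```

```bash
python3 -m pendant '{"dp":[[0,0,0],[0,0,0],[0,0,0]],"rotation":[[0,0,0],[0,0,0],[0,0,0]]}' 0; python3 -c "
from h import *
gocase([0,-24,41])"
```

```text
time: 1.58
tool_pos: [463.3, 85.1, 93.5]
tcp_rot: [3.141, -0.0, 1.453]
contact_force: [0.0, 1.3, 0.4]
grip_width: 0.4
finger_force: 0.0
dp [-0.0096  0.0075  0.0525] rot [ 0.    -0.     0.002] F [0.  1.3 0.4] t 1.57
```

```bash
python3 -m pendant '{"dp":[[-0.0096,0.0075,0.01],[-0.0096,0.0075,0.03],[-0.0096,0.0075,0.045],[-0.0096,0.0075,0.0525],[-0.0096,0.0075,0.0525],[-0.0096,0.0075,0.0525]],"rotation":[[0,0,0],[0,0,0],[0,0,0],[0,0,0],[0,0,0],[0,0,0]]}' 0; python3 -c "
from h import *
where()
from plant import vision
import cv2
b=[cv2.resize(vision.capture(n)['pixels'][y:y+110,x:x+110,::-1],None,fx=3.6,fy=3.6,interpolation=cv2.INTER_CUBIC) for n,x,y in(('top',285,180),('side',225,165))]
cv2.imwrite('pics/a1.png',cv2.hconcat(b))"
```

```text
time: 2.33
tool_pos: [470.6, 73.5, 41.1]
tcp_rot: [3.141, -0.0, 1.451]
contact_force: [0.6, -0.1, 0.5]
grip_width: 0.2
finger_force: 0.0
local [  1.1 -25.1  41.1] F [ 0.6 -0.   0.5] t 2.33
```

View pics/a1.png

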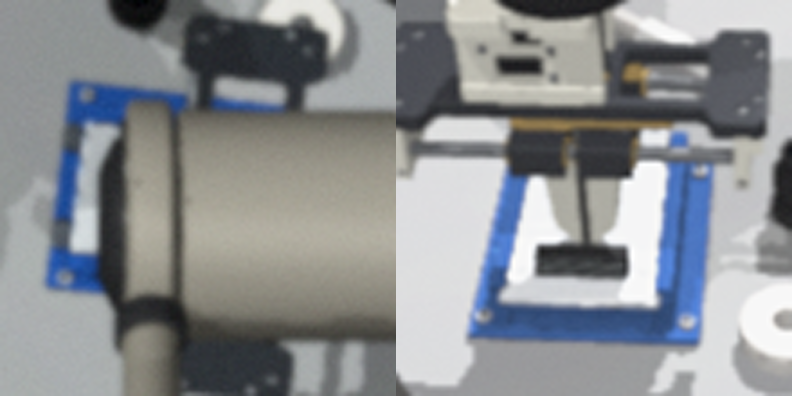

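In the side half, the closed fingers stand centred just behind the bar, which spans about (537–628, 245–275). Next I pull the cover.

```bash
python3 -m pendant '{"dp":[[-0.004,0.001,0],[-0.009,0.001,0],[-0.018,0.001,0],[-0.030,0.001,0],[-0.044,0.001,0],[-0.059,0.001,0],[-0.074,0.001,0],[-0.089,0.001,0]],"rotation":[[0,0,0],[0,0,0],[0,0,0],[0,0,0],[0,0,0],[0,0,0],[0,0,0],[0,0,0]]}' 0; python3 -c "
from h import *
where()"; python3 -m pendant '{"dp":[[-0.012,0,0],[-0.02,0,0],[-0.026,0,0],[-0.028,0,0],[-0.028,0,0]],"rotation":[[0,0,0],[0,0,0],[0,0,0],[0,0,0],[0,0,0]]}' 0; python3 -c "
from h import *
where()"
```

```text
time: 3.42
tool_pos: [460.5, -16.2, 40.7]
tcp_rot: [3.141, -0.0, 1.45]
contact_force: [1.9, 4.2, 2.1]
grip_width: 0.7
finger_force: 2.0
local [   1.8 -115.3   40.7] F [1.4 4.4 2.1] t 3.42
time: 4.05
tool_pos: [456.4, -42.9, 40.4]
tcp_rot: [-3.14, 0.0, 1.451]
contact_force: [0.8, 0.7, 0.8]
grip_width: 0.9
finger_force: 0.0
local [   1.  -142.3   40.4] F [0.7 0.8 0.8] t 4.05
```

```bash
python3 -m pendant '{"dp":[[-0.002,0,0],[-0.004,0,0],[-0.006,0,0],[-0.006,0,0]],"rotation":[[0,0,0],[0,0,0],[0,0,0],[0,0,0]]}' 0; python3 -c "
from h import *
where()"
```

```text
time: 4.55
tool_pos: [455.8, -48.8, 40.4]
tcp_rot: [-3.14, -0.0, 1.451]
contact_force: [-1.9, 2.4, -0.5]
grip_width: 0.5
finger_force: 1.1
local [   1.1 -148.2   40.4] F [-2.2  2.1 -0.5] t 4.55
```

```bash
python3 -m pendant '{"dp":[[-0.0015,0,0],[-0.003,0,0],[-0.003,0,0]],"rotation":[[0,0,0],[0,0,0],[0,0,0]]}' 0; python3 -c "
from h import *
where()"
```

```text
time: 4.92
tool_pos: [456.1, -51.9, 40.7]
tcp_rot: [3.141, 0.0, 1.451]
contact_force: [-0.9, 1.7, -0.5]
grip_width: 0.3
finger_force: 1.2
local [   1.7 -151.3   40.7] F [-1.1  1.6 -0.5] t 4.92
```

```bash
for i in 1 ; do python3 -m pendant '{"dp":[[-0.001,0,0],[-0.002,0,0],[-0.003,0,0],[-0.003,0,0]],"rotation":[[0,0,0],[0,0,0],[0,0,0],[0,0,0]]}' 0 >/dev/null; python3 -c "
from h import *
where()"; done;  python3 -m pendant '{"dp":[[-0.001,0,0],[-0.002,0,0],[-0.002,0,0]],"rotation":[[0,0,0],[0,0,0],[0,0,0]]}' 0 >/dev/null; python3 -c "
from h import *
where()"
```

```text
local [   1.7 -151.7   40.7] F [ 0.5 18.9  0.1] t 5.42
local [   1.6 -151.9   40.7] F [ 1.2 29.9  0.5] t 5.8
```

```bash
python3 -m pendant '{"dp":[[0.006,0,0],[0.008,0,-0.01],[0.008,0,-0.03],[0.008,0,-0.05],[0.008,0,-0.06],[0.008,0,-0.06]],"rotation":[[0,0,0],[0,0,0],[0,0,0],[0,0,0],[0,0,0],[0,0,0]]}' 0.06; python3 -c "
from h import *
go([521.5,271,100],-2.315+np.pi*1.5)"
```

```text
time: 6.55
tool_pos: [457.0, -49.3, 101.5]
tcp_rot: [3.139, 0.0, 1.45]
contact_force: [0.5, 1.3, 0.2]
grip_width: 55.4
finger_force: 0.0
dp [0.3257 0.0255 0.0014] rot [ 0.002  0.002 -0.947] F [0.5 1.3 0.2] t 6.55
```

```bash
python3 -m pendant '{"dp":[[0.3257,0.0255,0],[0.3257,0.0255,0],[0.3257,0.0255,0],[0.3257,0.0255,0],[0.3257,0.0255,0],[0.3257,0.0255,0],[0.3257,0.0255,0],[0.3257,0.0255,0]],"rotation":[[0,0,-0.947],[0,0,-0.947],[0,0,-0.947],[0,0,-0.947],[0,0,-0.947],[0,0,-0.947],[0,0,-0.947],[0,0,-0.947]]}' 0.06
python3 - <<'E'
from h import *
from plant import vision
import cv2
c=vision.capture("top");t=cam(c)
cv2.imwrite('pics/b1.png',cv2.resize(c['pixels'][185:285,285:435,::-1],None,fx=5,fy=5,interpolation=cv2.INTER_CUBIC))
g=(t,[[-10,37,9],[10,37,9],[10,-23,9],[-10,-23,9]],crop([(163,158),(196,187),(104,286),(75,262)],(228,165)))
print(fit([520,271,-2.3],[g]))
go([521.5,271,100],-2.315+np.pi*1.5)
E
```

```text
time: 7.55
tool_pos: [520.4, 269.7, 100.2]
tcp_rot: [-3.14, -0.0, 2.395]
contact_force: [-0.1, -0.3, 0.1]
grip_width: 59.9
finger_force: 0.0
(array([520.1285474 , 271.17874218,  -2.29013817]), [[0.15, -0.62], [0.56, -0.26], [0.25, 1.13], [-0.97, -0.26]])
dp [0.0002 0.0016 0.0005] rot [-0.001 -0.    -0.002] F [ 0.4 -0.1 -0.7] t 7.6
```

View pics/b1.png

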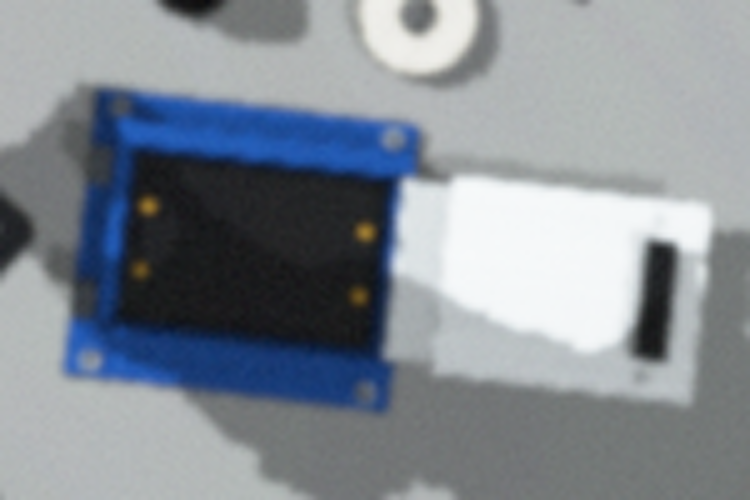

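Top view: the cover is fully open, with the bar at (655,300). The brass pins are at (148,206), (365,232), (359,296) and (140,270).

```bash
python3 -m pendant '{"dp":[[0,0.001,0.03],[0,0.001,0.06],[0,0.001,0.08],[0,0.001,0.09],[0,0.001,0.0955],[0,0.001,0.0955],[0,0.001,0.0955]],"rotation":[[0,0,0],[0,0,-0.01],[0,0,-0.01],[0,0,-0.01],[0,0,-0.01],[0,0,-0.01],[0,0,-0.01]]}' 0.06;  python3 -m pendant '{"dp":[[0,0,0],[0,0,0],[0,0,0],[0,0,0]],"rotation":[[0,0,0],[0,0,0],[0,0,0],[0,0,0]]}' 0.0
python3 - <<'E'
from h import *
from plant import vision
t=cam(vision.capture("top"))
o=(285,185)
print(fit([472,98,-.12],[(t,[[13.5,46,26],[13.5,-46,26],[-13.5,-46,26],[-13.5,46,26]],crop([(148,206),(365,232),(359,296),(140,270)],o))]))
print(fit([472,98,-.12],[(t,[[25,-159,51],[25,-171,51],[-25,-171,51],[-25,-159,51]],crop([(646,240),(675,243),(664,361),(635,357)],o))]))
E
```

```text
time: 8.48
tool_pos: [521.9, 272.4, 6.0]
tcp_rot: [3.14, 0.001, 2.408]
contact_force: [0.3, -0.4, -0.1]
grip_width: 60.1
finger_force: 0.0
time: 8.98
tool_pos: [521.4, 272.3, 5.2]
tcp_rot: [3.141, 0.0, 2.408]
contact_force: [0.2, -1.0, 1.1]
grip_width: 24.5
finger_force: 0.0
(array([ 4.71313877e+02,  9.55648718e+01, -1.18603866e-01]), [[-0.13, -0.04], [0.22, -0.05], [-0.03, 0.05], [-0.06, 0.04]])
(array([ 4.69913801e+02,  9.78350077e+01, -1.09586607e-01]), [[0.03, -0.59], [0.11, -0.54], [-0.02, 0.48], [-0.12, 0.64]])
```

```bash
sed -i 's/^CASE=.*/CASE=[471.6,96.2,-0.119]/' h.py; python3 -m pendant '{"dp":[[0,0,0],[0,0,0],[0,0,0],[0,0,0]],"rotation":[[0,0,0],[0,0,0],[0,0,0],[0,0,0]]}' 0.0;python3 -m pendant '{"dp":[[0,0,-0.03],[0,0,-0.06],[0,0,-0.08],[0,0,-0.08]],"rotation":[[0,0,0],[0,0,0],[0,0,0],[0,0,0]]}' 0.0; python3 -c "
from h import *
gocase([0,0,85])"
```

```text
time: 9.52
tool_pos: [521.3, 272.2, 5.2]
tcp_rot: [-3.142, -0.0, 2.408]
contact_force: [-1.5, -0.4, 1.6]
grip_width: 19.0
finger_force: 30.0
time: 10.02
tool_pos: [522.3, 272.6, 86.5]
tcp_rot: [3.139, 0.002, 2.408]
contact_force: [-0.0, 0.2, -1.1]
grip_width: 19.0
finger_force: 30.0
dp [-0.0804 -0.165   0.0011] rot [ 0.004 -0.     0.956] F [-0.   0.2 -1.1] t 10.03
```

```bash
python3 -m pendant '{"dp":[[-0.02,-0.041,0],[-0.04,-0.082,0],[-0.06,-0.123,0],[-0.08,-0.165,0],[-0.0804,-0.165,0],[-0.0804,-0.165,0],[-0.0804,-0.165,0],[-0.0804,-0.165,0]],"rotation":[[0,0,0.187],[0,0,0.374],[0,0,0.561],[0,0,0.748],[0,0,0.956],[0,0,0.956],[0,0,0.956],[0,0,0.956]]}' 0.0
python3 - <<'E'
from h import *
from plant import vision
import cv2
gocase([0,0,45])
b=[cv2.resize(vision.capture(n)['pixels'][y:y+110,x:x+110,::-1],None,fx=3.6,fy=3.6,interpolation=cv2.INTER_CUBIC) for n,x,y in(('top',285,180),('side',225,165))]
cv2.imwrite('pics/d1.png',cv2.hconcat(b))
E
```

```text
time: 11.02
tool_pos: [470.5, 96.4, 84.8]
tcp_rot: [-3.141, -0.0, 1.455]
contact_force: [0.6, -0.1, -1.7]
grip_width: 18.7
finger_force: 30.0
dp [-0.      0.0011  0.0398] rot [-0.    -0.     0.003] F [ 0.6 -0.1 -1.7] t 11.03
```

View pics/d1.png

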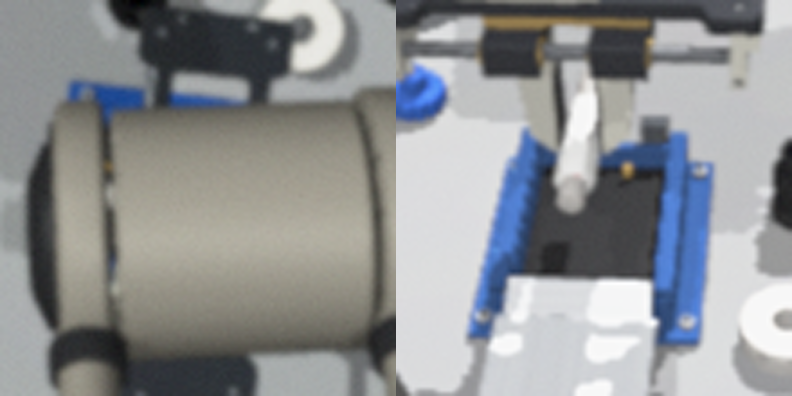

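Run:
```python
from h import *
from plant import vision
s=cam(vision.capture("side"))
f=lambda P:(proj(s,P)-[225,165])*3.6+[396,0]
T=[470.5,96.4,CASE[2]]
print(f(place(T,[[0,-51,88.6],[0,51,88.6]])), f(place(CASE,[[13.5,46,26],[-13.5,46,26],[62,-70,6],[62,70,6]])))
```

```text
[[568.11274844 200.04433315]
 [591.01943292  71.59775462]] [[622.36803581 162.74604832]
 [575.55514956 161.53781297]
 [695.4247248  342.95644669]
 [709.43991132 162.54614347]]
```

The gauge hangs parallel to the case, its front tip at (570,197) against a predicted (568,200). The case reads about 1 mm further +x than I assumed, so I'll shift by that and lower it.

```bash
sed -i 's/^CASE=.*/CASE=[472.4,96.6,-0.119]/' h.py; python3 -m pendant '{"dp":[[0,0.002,0.015],[0,0.002,0.035],[0,0.002,0.047],[0,0.002,0.055],[0,0.002,0.058],[0,0.002,0.058]],"rotation":[[0,0,0.003],[0,0,0.003],[0,0,0.003],[0,0,0.003],[0,0,0.003],[0,0,0.003]]}' 0.0;python3 -c "
from h import *
gocase([0,0,23])"
```

```text
time: 11.92
tool_pos: [472.7, 95.6, 27.2]
tcp_rot: [3.141, -0.0, 1.449]
contact_force: [0.5, 0.0, -1.5]
grip_width: 18.5
finger_force: 30.0
dp [ 0.0009 -0.0004  0.0042] rot [ 0.    -0.    -0.003] F [ 0.5  0.  -1.5] t 11.93
```

```bash
python3 -m pendant '{"dp":[[0.001,0,0.0015],[0.001,0,0.003],[0.001,0,0.004],[0.001,0,0.004]],"rotation":[[0,0,0],[0,0,0],[0,0,0],[0,0,0]]}' 0.0
```

```text
time: 12.42
tool_pos: [472.8, 96.6, 23.2]
tcp_rot: [3.141, -0.0, 1.449]
contact_force: [0.1, 0.7, -1.5]
grip_width: 19.0
finger_force: 30.0
```

```bash
python3 -m pendant '{"dp":[[0,0,0.0005],[0,0,0.0005],[0,0,0.0005],[0,0,0.0005]],"rotation":[[0,0,0],[0,0,0],[0,0,0],[0,0,0]]}' 0.029; python3 -m pendant '{"dp":[[0,0,-0.01],[0,0,-0.03],[0,0,-0.055],[0,0,-0.075],[0,0,-0.085],[0,0,-0.085]],"rotation":[[0,0,0],[0,0,0],[0,0,0],[0,0,0],[0,0,0],[0,0,0]]}'; python3 -c "
from h import *
gocase([0,-192,105])"
```

```text
time: 12.92
tool_pos: [472.8, 96.6, 22.7]
tcp_rot: [3.141, -0.0, 1.449]
contact_force: [0.5, 0.2, 0.3]
grip_width: 28.9
finger_force: 0.0
time: 13.68
tool_pos: [473.1, 96.6, 108.3]
tcp_rot: [3.14, -0.0, 1.449]
contact_force: [-0.3, -0.3, -0.0]
grip_width: 29.2
finger_force: 0.0
dp [-1.921e-01 -1.000e-04  3.300e-03] rot [ 0.002 -0.    -0.003] F [-0.3 -0.3 -0. ] t 13.68
```

```bash
python3 -m pendant '{"dp":[[-0.04,0,0],[-0.08,0,0],[-0.13,0,0],[-0.17,0,0],[-0.192,0,0],[-0.192,0,0],[-0.192,0,0]],"rotation":[[0,0,0],[0,0,0],[0,0,0],[0,0,0],[0,0,0],[0,0,0],[0,0,0]]}' 0
python3 - <<'E'
from h import *
from plant import vision
import cv2
where()
b=[cv2.resize(vision.capture(n)['pixels'][y:y+120,x:x+110,::-1],None,fx=3.6,fy=3.6,interpolation=cv2.INTER_CUBIC) for n,x,y in(('top',285,180),('side',225,190))]
cv2.imwrite('pics/e1.png',cv2.hconcat(b))
E
```

```text
time: 14.55
tool_pos: [449.0, -93.3, 107.1]
tcp_rot: [-3.14, -0.001, 1.449]
contact_force: [0.3, -0.2, 0.0]
grip_width: 0.5
finger_force: 0.0
local [  -0.7 -191.4  107.1] F [ 0.3 -0.1  0. ] t 14.55
```

View pics/e1.png

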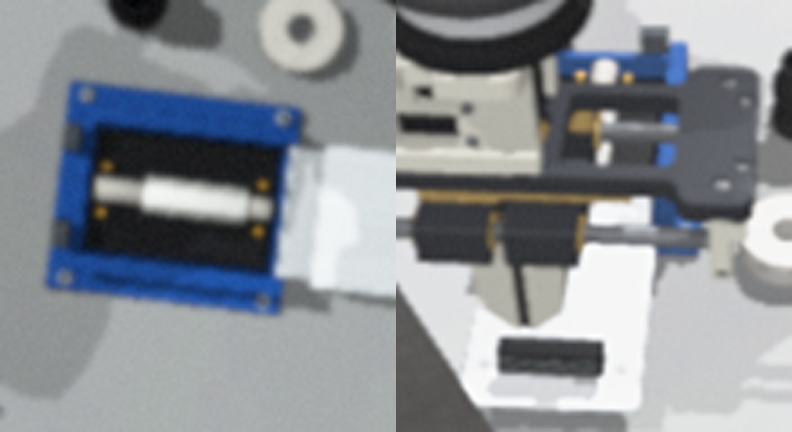

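The gauge lies centred between all four pins, spanning (95–272, 187–210) in the top half with the pins at 104 and 261. Next I lower the fingers behind the bar.

```bash
python3 -m pendant '{"dp":[[0,0,0.03],[0,0,0.05],[0,0,0.063],[0,0,0.0665],[0,0,0.0665],[0.003,0,0.0665],[0.006,0,0.0665],[0.008,0,0.0665]],"rotation":[[0,0,0],[0,0,0],[0,0,0],[0,0,0],[0,0,0],[0,0,0],[0,0,0],[0,0,0]]}' 0; python3 -c "
from h import *
where()"; python3 -m pendant '{"dp":[[0.003,0,0],[0.009,0,0],[0.018,0,0],[0.026,0,0],[0.034,0,0],[0.042,0,0]],"rotation":[[0,0,0],[0,0,0],[0,0,0],[0,0,0],[0,0,0],[0,0,0]]}' 0; python3 -c "
from h import *
where()"
```

```text
time: 15.65
tool_pos: [450.5, -85.8, 41.5]
tcp_rot: [3.141, 0.0, 1.449]
contact_force: [0.4, 0.2, 0.7]
grip_width: 0.5
finger_force: 0.0
local [-1.000e-01 -1.837e+02  4.150e+01] F [0.4 0.2 0.7] t 15.65
time: 16.4
tool_pos: [455.6, -44.8, 41.3]
tcp_rot: [3.141, 0.002, 1.45]
contact_force: [-3.1, -13.2, 3.0]
grip_width: 0.5
finger_force: 6.8
local [ 1.000e-01 -1.424e+02  4.130e+01] F [ -1.5 -13.4   3. ] t 16.4
```

```bash
python3 -m pendant '{"dp":[[0.008,0,0],[0.016,0,0],[0.024,0,0],[0.032,0,0],[0.040,0,0],[0.048,0,0],[0.056,0,0],[0.064,0,0]],"rotation":[[0,0,0],[0,0,0],[0,0,0],[0,0,0],[0,0,0],[0,0,0],[0,0,0],[0,0,0]]}' 0; python3 -c "
from h import *
where()"; python3 -m pendant '{"dp":[[0.004,0,0],[0.007,0,0],[0.010,0,0],[0.012,0,0],[0.012,0,0]],"rotation":[[0,0,0],[0,0,0],[0,0,0],[0,0,0],[0,0,0]]}' 0; python3 -c "
from h import *
where()"
```

```text
time: 17.4
tool_pos: [463.3, 18.8, 41.3]
tcp_rot: [3.141, 0.002, 1.45]
contact_force: [-1.7, -10.2, 3.3]
grip_width: 0.3
finger_force: 5.1
local [  0.2 -78.4  41.3] F [ -0.5 -10.4   3.3] t 17.4
time: 18.02
tool_pos: [464.7, 30.8, 41.3]
tcp_rot: [3.141, 0.001, 1.45]
contact_force: [-1.4, -8.7, 3.7]
grip_width: 0.1
finger_force: 4.3
local [  0.2 -66.3  41.3] F [-0.4 -8.8  3.7] t 18.02
```

```bash
python3 -m pendant '{"dp":[[0.001,0,0],[0.002,0,0],[0.003,0,0],[0.004,0,0],[0.004,0,0]],"rotation":[[0,0,0],[0,0,0],[0,0,0],[0,0,0],[0,0,0]]}' 0 >/dev/null; python3 -c "
from h import *
where()"; python3 -m pendant '{"dp":[[0.0005,0,0],[0.001,0,0],[0.001,0,0]],"rotation":[[0,0,0],[0,0,0],[0,0,0]]}' 0 >/dev/null; python3 -c "
from h import *
where()"
```

```text
local [  0.2 -63.   41.3] F [ -0.5 -12.1   4.3] t 18.65
local [  0.2 -62.8  41.4] F [  0.5 -18.7   4.8] t 19.02
```

```bash
python3 -m pendant '{"dp":[[0.0005,0,0],[0.001,0,0],[0.001,0,0]],"rotation":[[0,0,0],[0,0,0],[0,0,0]]}' 0 >/dev/null; python3 -c "
from h import *
where()"
python3 - <<'E'
from plant import vision
import cv2
b=[cv2.resize(vision.capture(n)['pixels'][y:y+110,x:x+110,::-1],None,fx=3.6,fy=3.6,interpolation=cv2.INTER_CUBIC) for n,x,y in(('top',285,180),('side',225,165))]
cv2.imwrite('pics/f1.png',cv2.hconcat(b))
E
```

```text
local [  0.2 -62.7  41.4] F [ -0.3 -23.    4.6] t 19.4
```

View pics/f1.png

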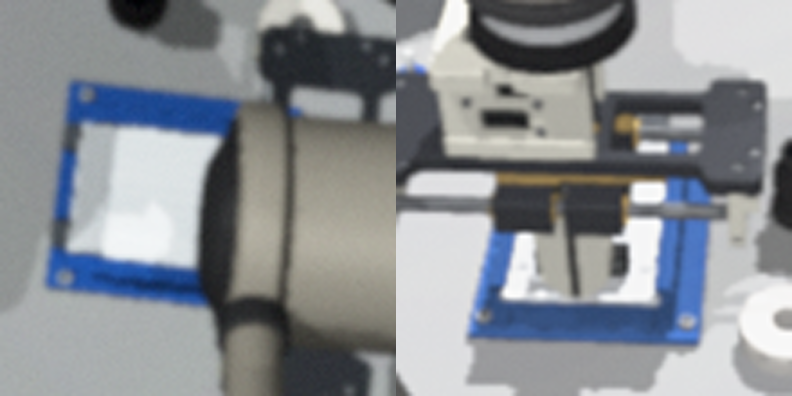

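The nose now meets the lugs at (75,130) and (65,240), with a 23 N push and no further travel. I'll back off and check.

```bash
python3 -m pendant '{"dp":[[-0.004,0,0],[-0.010,0,0],[-0.016,0,-0.01],[-0.016,0,-0.03],[-0.05,0,-0.06],[-0.1,0,-0.08],[-0.14,0,-0.08],[-0.14,0,-0.08]],"rotation":[[0,0,0],[0,0,0],[0,0,0],[0,0,0],[0,0,0],[0,0,0],[0,0,0],[0,0,0]]}' 0
python3 - <<'E'
from plant import vision
import cv2
b=[cv2.resize(vision.capture(n)['pixels'][y:y+110,x:x+110,::-1],None,fx=3.6,fy=3.6,interpolation=cv2.INTER_CUBIC) for n,x,y in(('top',285,180),('side',225,165))]
cv2.imwrite('pics/g1.png',cv2.hconcat(b))
E
```

```text
time: 20.5
tool_pos: [448.4, -103.9, 122.0]
tcp_rot: [3.14, 0.0, 1.445]
contact_force: [0.1, 0.2, -0.4]
grip_width: 0.4
finger_force: 0.0
```

View pics/g1.png

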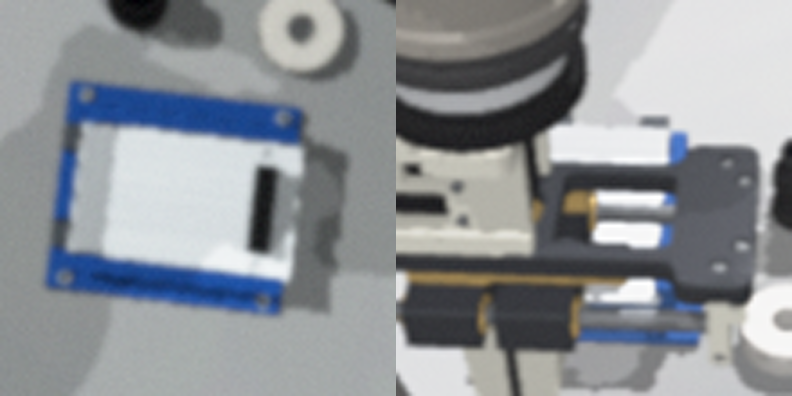

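The cover is home against the lugs (nose at about (78,125)–(70,250), bar at (263,210)). The lens and ring have not moved, and the arm is clear.

```bash
python3 -c "
from plant import workorder
print(workorder.close_job())"
```

```text
the job is handed in; nothing more can be done
None
```

The job is handed in at about 20.5 s, with no verdict returned: the gauge is in the nest between its pins, the cover was pushed home on the lugs at about 23 N and stayed there, and the lens and ring look unmoved.

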